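# Switch off the mixer and the stirrer, leave the tube heater running

## Robot

A 6-joint arm with a two-finger parallel gripper is mounted at the origin on the work surface. World frame = base frame: x ahead of the robot, y to its left, z up, the work surface at z = 0. Lengths are in mm, angles in rad, forces in N, time in s.
With the tool pointing down it reaches from about 350 to 975 mm from the base axis. Payload 7.1 kg.
Tool frame: the origin (TCP) lies on the front face of the gripper's body, between the roots of the fingers; the fingertips stand 80 mm ahead of it and the grasp point (between the pads) lies 61 mm ahead of it; z points along the fingers, y is the line along which they close (so a half turn about z gives the same grasp; the last joint's range is limited). The gripper opens to 88 mm and grips with 3 to 60 N. Pads are 20 mm wide; open, the fingers measure 115 mm over their backs; the gripper's body (75 mm by 178 mm) begins 61 mm behind the grasp point.
Start: joints at [1.22, 0.423, 1.63, -0, 1.089, -0.019], TCP at [203.559, 590.905, 302.675] pointing down, gripper open.
Joint ranges: [-3, 3], [-0.9, 2.11], [0.09, 2.58], [-1.31, 4.45], [0.11, 2.69], [-2.54, 2.54]. Speed limits (rad/s): [2.39, 2.39, 3.01, 3.14, 3.14, 3.14].

## Interface

Orientations are given as a rotation vector (axis times angle).
In Python, from workcell import readout, vision, close_job gives the robot as it stands.
- The arm moves only by the tool servo_tool, never from a script. Its argument "plan" is a list that holds one entry, the list of rows, each a list of 7 numbers: the gripper command: -1 is fully open, 1 is shut, values between are in proportion, then the shift along the world's x, y, z in units of 40 mm (1.0 is 40 mm), then the turn, a rotation vector about the world's x, y, z in units of 5 degrees (1.0 is 5 degrees). A call has 1 to 5 rows; each row shifts and turns the commanded pose from where the row before left it; what a row does not reach is not made up. A row lasts 1/12 s, in which the tool goes at most 41.7 mm and 7.16 degrees, less where a joint would pass 70% of its speed; a pose out of reach is approached as far as the arm can. A call is refused whole if a number of a shift passes 1 or a number of a turn 1, either way. A call with a gripper value outside its range is refused whole. The fingers move at their own pace and stop on an object; the grip force is fixed at half the most. Time passes only in rows, so rows that do not move let the fingers close. It gives the time, the measured TCP pose, the force, the opening and the grip force at its end, in the units of the state.
- readout.get_obs(): the state, without advancing time (a new reading comes with each control period).
- vision.get_image(name): name is "scene" or "side" or "wrist"; returns the picture (420x560x3 uint8, red, green, blue); there is no depth.
- vision.camera_params(name): a dict with "fx", "fy", "cx", "cy" (pixels), "rvec" (rotation vector, rad) and "tvec" (3), from world to camera coordinates, as OpenCV has them; the wrist camera has in their place "hand_eye" (4x4, takes a point from camera to tool coordinates, whose origin is the TCP and whose axes are the flange's). Camera axes: x right, y down, z forward; pixel columns grow to the right and rows downward; lengths in mm; the calibration is good to about 2 mm. A picture is of the moment at which its call begins: read the wrist's pose just before it. camera_params takes no time and is no camera call.
- close_job(): hands the job in; it is judged then, once.
The state is a dict: "t": time; "qpos": joint angles; "qvel": joint speeds; "joint_torque": joint torques, N m; "ee_pos": TCP position; "orientation": TCP orientation; "ft_force": force on the tool from outside, world axes, zero at the start; "moment": the same for the moment, N m; "width": finger opening in mm; "grasp_force": force on a finger pad.
Only numpy, scipy, OpenCV 4.12 (cv2) and the standard library are available. Lean on these libraries where they do the work, as an engineer would, in place of code of your own. Each camera call takes 0.05 s, during which the arm holds its last target. There are 200 camera calls.

## Task

We are closing the microbiology bench for the night: switch off the vortex mixer (the narrow instrument with the round black rubber cup) and the magnetic stirrer (the one with the flat square steel plate and the glass beaker), each at the black rocker switch on its low front deck, by pressing down the raised front end of the rocker until it flips over and stays. Leave the block heater (the one holding rows of capped tubes) switched on, and do not shift or tip the beaker.

Things in the scene. Friction and masses are not known exactly. Their poses are not given: they have to be found in the camera images.
- mixer_rocker: Black rocker, 38x26 mm, in the 60 mm high front deck of the vortex mixer (fixed, white, 120 mm wide, rubber cup to 128 mm). Origin: mid top face on the pivot, 6 mm above deck. x: along its length to the instrument's rear; z: up. The face is a V: both halves rise 0.22 rad from x. ON (start): x dips 0.22 rad, rear half level, front end 8 mm above origin. OFF: x rises 0.22 rad, front half level.
- stirrer_rocker: Same size, height, frame and ON/OFF as the mixer's, on the magnetic stirrer (fixed, white, 150 mm wide, steel plate 85 mm high). Starts ON. All rockers: press down on the front half, 12 mm in front of the origin (-x); at 3 to 6 N it snaps over and stays, its front half then level at the origin's height on a firm stop. A 12 mm high dial is 75 mm to its left (mixer: 57 mm to its right).
- heater_rocker: Same rocker, size, height, frame and ON/OFF as the mixer's, on the block heater (fixed, white, 150 mm wide; aluminium block with three rows of five capped tubes up to 118 mm above the table; small dark display on its deck). Starts ON and must stay ON. On all three instruments the higher rear part begins 45 mm behind the rocker's origin.
- beaker_center (a point): Centre, half-way up, of the loose open glass beaker (58 mm across, 55 mm high, about 0.1 kg) standing on the stirrer's plate, its rim 140 mm above the table, 94 to 110 mm behind and 20 to 60 mm to the left of the stirrer's rocker. z: up along its axis. To be left standing where it is.
Things that resemble listed ones, but are neither listed nor needed, are in the scene too. What is shaped like the part that bears beaker_center but orange or yellow is not meant.

How it is judged (in metres and radians):
At the end, for the whole second after the job is handed in: The mixer's and the stirrer's rockers are flipped to OFF (x axis at least 0.1 rad above level), the heater's rocker is still ON (x axis at least 0.1 rad below level), and the beaker stands upright (within 0.2 rad) within 20 mm of where it started (angle between each of mixer_rocker, stirrer_rocker's own x axis and vertical below 1.47 rad and angle between heater_rocker's own x axis and vertical above 1.67 rad and distance of beaker_center from where it was at the start of the episode below 0.02 m and angle between beaker_center's own z axis and vertical below 0.2 rad); the robot touches nothing.
It fails at once if the block heater's rocker is pushed half-way or more towards OFF (angle between heater_rocker's own x axis and vertical below 1.58 rad).
It fails at once if the beaker is tipped or pushed off its place (angle between beaker_center's own z axis and vertical above 0.5 rad or distance of beaker_center from where it was at the start of the episode above 0.03 m).
It also fails if it takes over 35 s, if anything falls off the work surface, if the arm or the gripper's body presses on something with over 40 N, if the wrist force passes 120 N, or if a joint passes its speed limit or range.

## Working session

There is one attempt and no reset: what is moved stays moved. The work goes in short steps, Python scripts to look and compute and a tool call to move; the robot and the scene stay as the last step left them, time stands still between calls to the robot, and variables do not carry over. Pictures are saved under pics/ and viewed, at most 10 in all, crops included, and the job is handed in when it is done.

Besides the shell and the picture viewer there is one more tool, called by a JSON object that holds its "fn" and its "kwargs". servo_tool: Moves the arm, as the interface text tells. Its arguments: {"type":"object","properties":{"plan":{"type":"array"}},"required":["plan"]}

```bash
mkdir -p pics; python3 - <<'E'
from workcell import readout, vision
import cv2
o=readout.get_obs();print(o['t'],o['ee_pos'],o['orientation'],o['width'])
for n in ("scene","side","wrist"):
    im=vision.get_image(n);cv2.imwrite(f'pics/{n}0.png',im[:,:,::-1]);print(n,vision.camera_params(n))
E
```

```text
0.0 [203.43464481 590.50222554 301.91222296] [-5.18809248e-01 -3.09819180e+00  2.36043272e-03] 87.89381925167238
scene {'fx': 386.79395942817297, 'fy': 386.79395942817297, 'cx': 281.3180954827622, 'cy': 207.19805520546754, 'rvec': array([ 2.22577497,  0.87235611, -0.34982031]), 'tvec': array([-431.7668535 , -209.473792  , 1140.08293118])}
side {'fx': 541.7910747607017, 'fy': 541.7910747607017, 'cx': 284.41414077565366, 'cy': 203.9320924103138, 'rvec': array([ 2.28550209, -0.81286659,  0.33315674]), 'tvec': array([-424.90023368,  341.55034369,  984.59839079])}
wrist {'fx': 358.11902880487776, 'fy': 358.11902880487776, 'cx': 277.0881434737259, 'cy': 205.8468334117392, 'hand_eye': array([[-8.19937237e-04, -9.64122334e-01, -2.65457064e-01,
         7.25577552e+01],
       [ 9.99999647e-01, -7.41749083e-04, -3.94791114e-04,
        -1.17526668e-01],
       [ 1.83724396e-04, -2.65457294e-01,  9.64122602e-01,
        -8.18874538e+01],
       [ 0.00000000e+00,  0.00000000e+00,  0.00000000e+00,
         1.00000000e+00]])}
```

View pics/scene0.png

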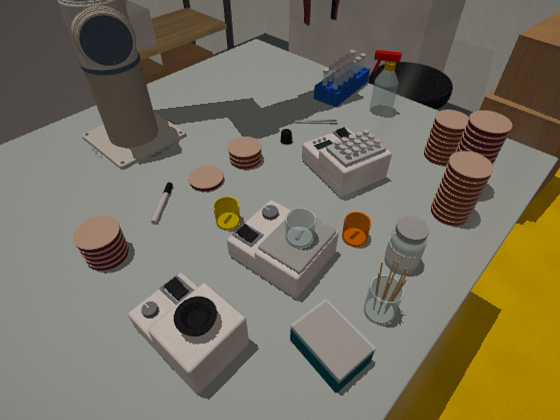

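View pics/side0.png

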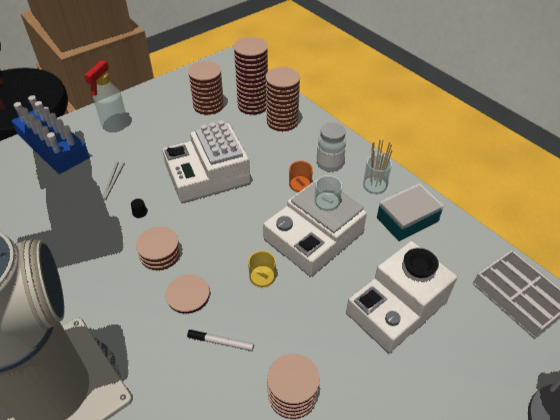

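The scene picture shows the mixer rocker near (177,290), the stirrer's near (248,234) and the heater's near (343,133). In the side picture they are near (371,299), (309,243) and (177,152). I'll enlarge the two I need.

```bash
cat > h.py <<'E'
import numpy as np,cv2
from workcell import vision
def P(n):
    c=vision.camera_params(n);K=np.array([[c['fx'],0,c['cx']],[0,c['fy'],c['cy']],[0,0,1]])
    return K,cv2.Rodrigues(c['rvec'])[0],c['tvec']
def onplane(n,uv,z):
    K,R,t=P(n);d=R.T@np.linalg.inv(K)@[*uv,1];o=-R.T@t
    return o+d*(z-o[2])/d[2]
def tri(a,b):
    Ms=[]
    for n in("scene","side"):
        K,R,t=P(n);Ms.append(K@np.c_[R,t])
    X=cv2.triangulatePoints(*Ms,np.float64(a).reshape(2,1),np.float64(b).reshape(2,1))[:,0];return X[:3]/X[3]
E
python3 - <<'E'
import cv2,numpy as np
from h import *
s=cv2.imread('pics/scene0.png');d=cv2.imread('pics/side0.png')
f=lambda im,u,v:cv2.resize(im[v:v+50,u:u+66],(396,300),interpolation=cv2.INTER_CUBIC)
cv2.imwrite('pics/c.png',np.vstack([np.hstack([f(s,145,265),f(s,216,209)]),np.hstack([f(d,338,274),f(d,276,218)])]))
for n,a,b in(("mix",(177,290),(371,299)),("stir",(248,234),(309,243)),("heat",(343,133),(177,152)),("mdial",(150,310),(393,318)),("sdial",(271,212),(285,224))):
    print(n,tri(a,b),onplane("scene",a,66),onplane("side",b,66))
E
```

```text
mix [ 560.96977061 -250.99577999   61.91652711] [ 563.65969287 -252.09015267   66.        ] [ 558.67708511 -252.48443262   66.        ]
stir [558.52547505 -70.63098272  61.6912217 ] [561.40385576 -73.15196193  66.        ] [556.13056395 -73.02383091  66.        ]
heat [491.65313943 345.59111315  66.45309105] [490.09380077 350.25449524  66.        ] [491.18981273 344.13048541  66.        ]
mdial [ 561.51251163 -307.80664768   64.85759929] [ 562.2681471  -308.00785317   66.        ] [ 560.86806395 -308.15117782   66.        ]
sdial [551.93118442   2.39484318  63.59270576] [552.62779148   3.93818171  66.        ] [550.14891383  -0.76996362  66.        ]
```

View pics/c.png

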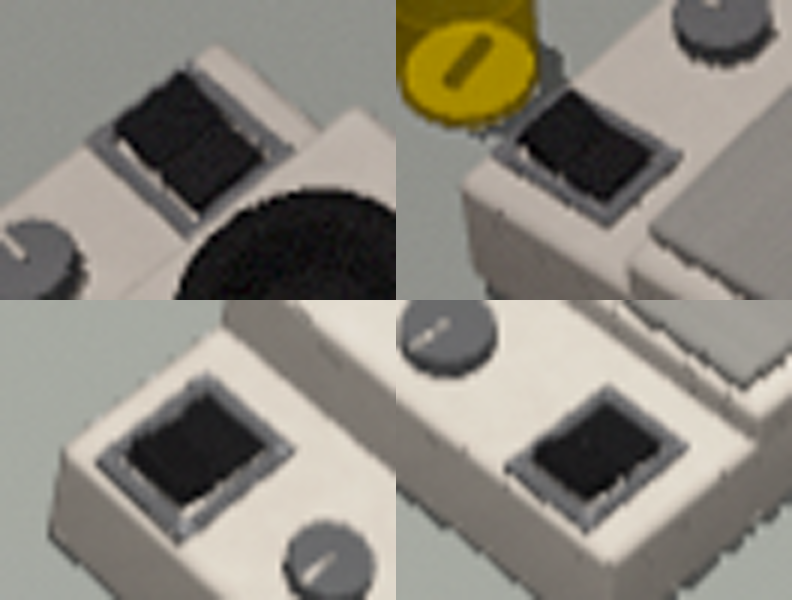

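View pics/wrist0.png

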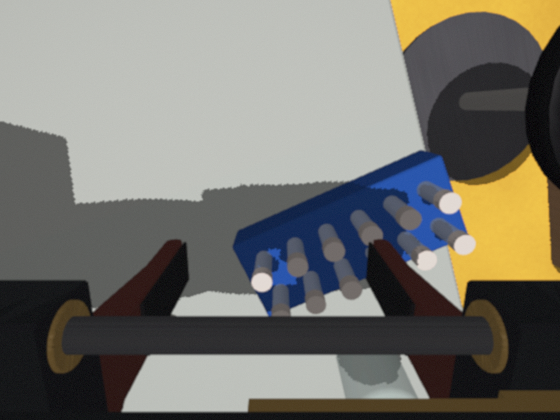

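The crops show the rocker bezels clearly, with the dark front half on the robot's side. The wrist camera shows the rack under the tool and a bottle just beyond it. Next I compute the rocker centres from the bezel corners and check the height of the bottle and stacks before moving.

```bash
python3 - <<'E'
from h import *
np.set_printoptions(precision=1,suppress=True)
C={"mix":([(159.7,289.2),(176.2,276),(193.7,290.3),(176.7,305)],[(354.2,300.7),(372.2,286.5),(386.8,299),(368,314.5)]),
"stir":([(232.3,234.8),(245,224),(263.7,234.8),(251.3,247)],[(294.2,246),(311.3,232.2),(324.7,242.2),(308,256.7)])}
for k,(a,b) in C.items():
    for n,c in(("scene",a),("side",b)):
        p=np.array([onplane(n,q,61)[:2] for q in c]);print(k,n,p.mean(0),p.tolist().__repr__()[:0],p.round(1).ravel())
    print(tri(np.mean(a,0),np.mean(b,0)))
for n,a,b in(("spray",(388,57),(97,72)),("stack",(487,122),(251,46)),("stack2",(468,165),(283,77)),("cup",(196,317),(421,262)),("rack",(355,60),(33,105))):print(n,tri(a,b))
print(onplane("scene",(383,107),0),onplane("side",(113,125),0))
E
```

```text
mix scene [ 559.6 -251.2]  [ 536.  -271.1  534.5 -233.4  583.  -230.6  585.  -269.7]
mix side [ 558.8 -251.5]  [ 533.3 -232.8  584.2 -231.7  585.5 -270.1  532.2 -271.3]
[ 559.2 -251.2   59.7]
stir scene [560.1 -72.2]  [536.1 -93.8 533.5 -55.4 583.3 -49.9 587.6 -89.6]
stir side [557.9 -73.3]  [529.3 -56.7 582.3 -51.  586.3 -89.5 533.5 -96.1]
[559.  -71.7  58.5]
spray [441.2 615.5 173.9]
stack [797.2 441.4 195.6]
stack2 [818.  334.  148.9]
cup [ 661.5 -275.7  122.6]
rack [282.9 700.3  91.9]
[446.4 642.8   0. ] [444.6 617.6   0. ]
```

{"fn": "servo_tool", "kwargs": {"plan": [[[1,0.475,-0.92,0,0,0,0.25],[1,0.475,-0.92,0,0,0,0.25],[1,0.475,-0.92,0,0,0,0.25],[1,0.475,-0.92,0,0,0,0.25],[1,0.475,-0.92,0,0,0,0.25]]]}}

```text
t: 0.57
ee_pos: [298.8, 405.1, 302.5]
orientation: [-0.346, -3.122, 0.001]
ft_force: [1.2, 0.2, 0.7]
width: 58.1
grasp_force: 0.0
```

{"fn": "servo_tool", "kwargs": {"plan": [[[1,0.475,-0.92,0,0,0,0.25],[1,0.475,-0.92,0,0,0,0.25],[1,0.475,-0.92,0,0,0,0.25],[1,0.475,-0.92,0,0,0,0.25],[1,0.475,-0.92,0,0,0,0.25]]]}}

```text
t: 0.98
ee_pos: [393.9, 221.0, 302.7]
orientation: [0.176, 3.137, 0.0]
ft_force: [0.6, 0.3, 0.3]
width: 24.7
grasp_force: 0.0
```

{"fn": "servo_tool", "kwargs": {"plan": [[[1,0.475,-0.92,0,0,0,0.25],[1,0.475,-0.92,0,0,0,0.25],[1,0.475,-0.92,0,0,0,0.25],[1,0.475,-0.92,0,0,0,0.25],[1,0.475,-0.92,0,0,0,0.25]]]}}

```text
t: 1.4
ee_pos: [489.0, 36.8, 302.7]
orientation: [0.006, 3.142, 0.0]
ft_force: [1.4, 0.7, -0.4]
width: 0.4
grasp_force: 0.0
```

{"fn": "servo_tool", "kwargs": {"plan": [[[1,0.475,-0.92,0,0,0,0.25],[1,0.475,-0.92,0,0,0,0.25],[1,0.475,-0.92,0,0,0,0.25],[1,0,0,0,0,0,0],[1,0,0,0,0,0,0]]]}}

```text
t: 1.82
ee_pos: [546.0, -73.4, 302.2]
orientation: [0.09, -3.14, -0.0]
ft_force: [-0.5, 0.2, -1.3]
width: 0.8
grasp_force: 0.0
```

{"fn": "servo_tool", "kwargs": {"plan": [[[1,0,0,-0.8,0,0,0],[1,0,0,-0.8,0,0,0],[1,0,0,-0.8,0,0,0],[1,0,0,-0.6,0,0,0],[1,0,0,0,0,0,0]]]}}

```text
t: 2.23
ee_pos: [542.1, -69.8, 178.3]
orientation: [0.097, -3.131, -0.003]
ft_force: [0.0, 0.3, -0.4]
width: 0.2
grasp_force: 0.0
```

```bash
python3 - <<'E'
from h import *
from workcell import readout
o=readout.get_obs();im=vision.get_image('wrist')
c=vision.camera_params('wrist');R=cv2.Rodrigues(o['orientation'])[0];H=c['hand_eye']
def pr(p):
    q=np.linalg.inv(H)@np.r_[R.T@(np.array(p)-o['ee_pos']),1];return (c['fx']*q[0]/q[2]+c['cx'],c['fy']*q[1]/q[2]+c['cy'])
print(o['ee_pos'])
im=np.ascontiguousarray(im[:,:,::-1])
a=.09;x=np.array([np.cos(a),np.sin(a)]);O=np.array([559,-72.5])
for d,z,col in((0,66,(0,255,0)),(-13,72,(0,0,255)),(-19,74,(255,0,0))):
    u=pr([*(O+d*x),z]);print(d,u);cv2.drawMarker(im,tuple(int(round(k)) for k in u),col,cv2.MARKER_CROSS,12,1)
print('tip',pr([*o['ee_pos'][:2],o['ee_pos'][2]-80]))
cv2.imwrite('pics/w1.png',im)
E
```

```text
[542.06141156 -69.75683075 178.3159048 ]
0 (np.float64(270.5737709761866), np.float64(266.23247962014864))
-13 (np.float64(269.6339549907127), np.float64(249.42493278310093))
-19 (np.float64(269.19805006961366), np.float64(240.65480266369843))
tip (np.float64(277.0736935092305), np.float64(262.37985116598645))
```

View pics/w1.png

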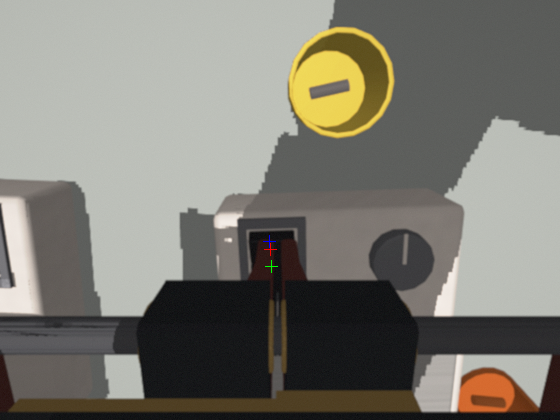

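The wrist view shows the stirrer's rocker at about (272,250), under the closed fingers. The TCP reading looks like a transient, so I'll read it again with still rows.

{"fn": "servo_tool", "kwargs": {"plan": [[[1,0,0,0,0,0,0],[1,0,0,0,0,0,0],[1,0,0,0,0,0,0]]]}}

```text
t: 2.53
ee_pos: [546.5, -71.3, 184.6]
orientation: [-0.096, 3.137, -0.001]
ft_force: [-0.3, -0.2, -0.3]
width: 0.5
grasp_force: 0.0
```

{"fn": "servo_tool", "kwargs": {"plan": [[[1,0,0,0,0,0,0],[1,0,0,0,0,0,0],[1,0,0,0,0,0,0]]]}}

```text
t: 2.78
ee_pos: [545.8, -71.6, 183.4]
orientation: [-0.095, 3.139, -0.0]
ft_force: [-0.5, -0.0, -0.6]
width: 0.3
grasp_force: 0.0
```

```bash
python3 - <<'E'
from h import *
from workcell import readout
P_=[]
for i in range(6):
    o=readout.get_obs();im=vision.get_image('wrist');P_.append(o['ee_pos']);print(o['t'],o['ee_pos'].round(1),o['qvel'].round(3))
cv2.imwrite('pics/w2.png',im[:,:,::-1])
p=np.mean(P_[2:],0)
c=vision.camera_params('wrist');R=cv2.Rodrigues(o['orientation'])[0];H=c['hand_eye']
def pr(p_):
    q=np.linalg.inv(H)@np.r_[R.T@(np.array(p_)-p),1];return np.round([c['fx']*q[0]/q[2]+c['cx'],c['fy']*q[1]/q[2]+c['cy']],1)
x=np.array([np.cos(.09),np.sin(.09)]);O=np.array([559,-72.5])
for d,z in((-19,74),(-26,60)):print(d,pr([*(O+d*x),z]))
g=im.mean(2).astype(int);print(g[205:262:2,272]);print(g[232,232:314:2])
E
```

```text
2.7833 [545.8 -71.6 183.4] [-0.002  0.007  0.003  0.    -0.002 -0.002]
2.8333 [545.7 -71.6 183.2] [-0.     0.006  0.003  0.001 -0.    -0.   ]
2.8833 [545.6 -71.5 183. ] [-0.001  0.003  0.001  0.001 -0.001 -0.001]
2.9333 [545.6 -71.6 182.9] [-0.     0.002  0.003  0.    -0.     0.   ]
2.9833 [545.6 -71.5 182.8] [ 0.001  0.003  0.001 -0.    -0.001  0.002]
3.0333 [545.5 -71.5 182.7] [-0.     0.003  0.001  0.     0.     0.001]
-19 [273.3 230.6]
-26 [273.1 211.7]
[116 113  63  62  61  64  61  90  54  17  15  19  21  24  16  16  13  19
  29  32  30  32  31  30  30  31  28  31  28]
[121 121 121 122 122  98  61  62  62  72  93  25  17  23  21  20  18  24
  22  20  20  18  17  17  18  18  17  16  18  20  13  16  21  87 103  63
  62  62  69 120 120]
```

The settled pose is within about 1.5 mm of the press point, so I press here.

{"fn": "servo_tool", "kwargs": {"plan": [[[1,0,0,-0.3,0,0,0],[1,0,0,-0.2,0,0,0],[1,0,0,-0.1,0,0,0],[1,0,0,-0.1,0,0,0],[1,0,0,0,0,0,0]]]}}

```text
t: 3.5
ee_pos: [544.8, -71.4, 153.5]
orientation: [0.096, -3.138, -0.001]
ft_force: [-1.2, 0.4, 2.8]
width: 0.8
grasp_force: 1.4
```

{"fn": "servo_tool", "kwargs": {"plan": [[[1,0,0,-0.05,0,0,0],[1,0,0,-0.05,0,0,0],[1,0,0,-0.05,0,0,0],[1,0,0,0,0,0,0],[1,0,0,0,0,0,0]]]}}

```text
t: 3.92
ee_pos: [545.9, -71.5, 148.7]
orientation: [-0.096, 3.139, -0.0]
ft_force: [-0.9, -0.4, 0.5]
width: 0.7
grasp_force: 0.0
```

{"fn": "servo_tool", "kwargs": {"plan": [[[1,0,0,-0.04,0,0,0],[1,0,0,-0.04,0,0,0],[1,0,0,0,0,0,0],[1,0,0,0,0,0,0]]]}}

```text
t: 4.25
ee_pos: [546.0, -71.6, 146.3]
orientation: [-0.096, 3.139, -0.0]
ft_force: [-1.8, 0.3, 8.7]
width: 0.6
grasp_force: 4.3
```

The firm stop showed 8.7 N after the snap, so I lift and go over to the mixer.

{"fn": "servo_tool", "kwargs": {"plan": [[[1,0,0,0.5,0,0,0],[1,0,0,0.5,0,0,0],[1,0,0,0.5,0,0,0],[1,0,-0.9,0,0,0,-0.2],[1,0,-0.9,0,0,0,-0.2]]]}}

```text
t: 4.67
ee_pos: [546.6, -143.2, 207.1]
orientation: [-0.046, 3.138, -0.001]
ft_force: [0.7, 0.1, -0.2]
width: 0.4
grasp_force: 0.0
```

{"fn": "servo_tool", "kwargs": {"plan": [[[1,0,-0.9,0,0,0,-0.2],[1,0,-0.9,0,0,0,-0.2],[1,0,-0.9,0,0,0,0],[1,0,0,-0.3,0,0,0],[1,0,0,-0.2,0,0,0]]]}}

```text
t: 5.08
ee_pos: [545.4, -253.1, 184.8]
orientation: [0.019, 3.141, -0.0]
ft_force: [-0.7, 0.4, -1.2]
width: 0.2
grasp_force: 0.0
```

{"fn": "servo_tool", "kwargs": {"plan": [[[1,0,0,0,0,0,0],[1,0,0,0,0,0,0],[1,0,0,0,0,0,0],[1,0,0,0,0,0,0],[1,0,0,0,0,0,0]]]}}

```text
t: 5.5
ee_pos: [545.9, -250.7, 185.9]
orientation: [0.012, 3.141, -0.0]
ft_force: [0.7, 0.3, -0.6]
width: 0.5
grasp_force: 0.0
```

```bash
python3 - <<'E'
from h import *
from workcell import readout
o=readout.get_obs();im=vision.get_image('wrist');p=o['ee_pos'];print(o['t'],p,o['orientation'])
cv2.imwrite('pics/w3.png',im[:,:,::-1])
c=vision.camera_params('wrist');R=cv2.Rodrigues(o['orientation'])[0];H=c['hand_eye']
def pr(p_):
    q=np.linalg.inv(H)@np.r_[R.T@(np.array(p_)-p),1];return np.round([c['fx']*q[0]/q[2]+c['cx'],c['fy']*q[1]/q[2]+c['cy']],1)
x=np.array([1,.015]);O=np.array([559.2,-251.3])
for d,z in((-19,74),(-26,60)):print(d,pr([*(O+d*x),z]))
g=im.mean(2).astype(int);print(g[205:262:2,274]);print(g[232,232:324:2])
d=vision.get_image('side')[218:268,276:342,::-1];s=vision.get_image('scene')[209:259,216:282,::-1]
f=lambda a:cv2.resize(a,(396,300),interpolation=cv2.INTER_CUBIC)
cv2.imwrite('pics/c2.png',np.vstack([np.hstack([f(s),f(d)]),cv2.resize(im[180:280,200:332,::-1],(792,300)[:2])]))
E
```

```text
5.5 [ 545.93383069 -250.67249438  185.91021674] [ 1.18647906e-02  3.14105959e+00 -3.47672884e-04]
-19 [275.8 228.6]
-26 [275.6 210. ]
[115 103  60  61  61  60  61  95  36  18  18  14  21  19  12  15  20  17
  17  21  15  19  20  17  18  19  20  23  21]
[118 120 120 121 121 120 117  70  59  62  61  91  62  15  22  15  16  18
  19  17  17  17  19  18  18  18  16  18  16  16  18  19  14  13  57 101
  63  60  60  64 116 120 120 121 119 119]
```

View pics/c2.png

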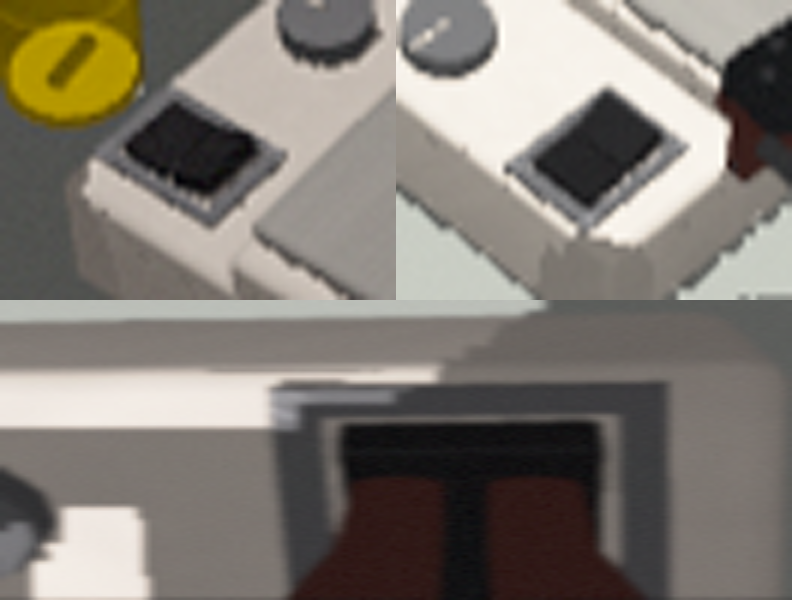

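The stirrer rocker now has its rear half raised, so it is OFF. On the mixer the fingers are centred on the rocker, at about u=278. Pressing it the same way.

{"fn": "servo_tool", "kwargs": {"plan": [[[1,0,0,-0.3,0,0,0],[1,0,0,-0.2,0,0,0],[1,0,0,-0.15,0,0,0],[1,0,0,-0.1,0,0,0],[1,0,0,-0.05,0,0,0]]]}}

```text
t: 6.07
ee_pos: [544.6, -251.3, 152.3]
orientation: [-0.014, -3.139, -0.002]
ft_force: [-3.5, 0.4, 4.1]
width: 0.3
grasp_force: 2.0
```

{"fn": "servo_tool", "kwargs": {"plan": [[[1,0,0,-0.05,0,0,0],[1,0,0,-0.05,0,0,0],[1,0,0,-0.05,0,0,0],[1,0,0,-0.05,0,0,0],[1,0,0,0,0,0,0]]]}}

```text
t: 6.48
ee_pos: [546.0, -251.7, 146.3]
orientation: [0.014, 3.141, -0.001]
ft_force: [-1.8, 1.8, 5.9]
width: 0.4
grasp_force: 3.2
```

{"fn": "servo_tool", "kwargs": {"plan": [[[1,0,0,0,0,0,0],[1,0,0,0,0,0,0],[1,0,0,0,0,0,0]]]}}

```text
t: 6.73
ee_pos: [546.0, -251.6, 146.3]
orientation: [0.014, 3.14, -0.001]
ft_force: [-1.7, 1.3, 6.5]
width: 0.5
grasp_force: 3.5
```

On the firm stop again. I lift, pull back toward the base and check.

{"fn": "servo_tool", "kwargs": {"plan": [[[1,0,0,0.8,0,0,0],[1,0,0,0.8,0,0,0],[1,0,0,0.8,0,0,0],[1,-0.7,0,0.6,0,0,0],[1,-0.7,0,0,0,0,0]]]}}

```text
t: 7.15
ee_pos: [492.2, -252.7, 270.6]
orientation: [0.012, 3.132, -0.007]
ft_force: [0.6, -0.6, -0.2]
width: 0.5
grasp_force: 0.0
```

{"fn": "servo_tool", "kwargs": {"plan": [[[1,-0.5,0,0,0,0,0],[1,0,0,0,0,0,0],[1,0,0,0,0,0,0],[1,0,0,0,0,0,0],[1,0,0,0,0,0,0]]]}}

```text
t: 7.57
ee_pos: [470.8, -251.7, 265.4]
orientation: [0.013, 3.141, -0.001]
ft_force: [0.1, -0.3, 0.2]
width: 0.7
grasp_force: 0.0
```

```bash
python3 - <<'E'
from h import *
d=vision.get_image('side')[...,::-1];s=vision.get_image('scene')[...,::-1]
f=lambda im,u,v:cv2.resize(im[v:v+50,u:u+66],(396,300),interpolation=cv2.INTER_CUBIC)
g=lambda im,u,v:cv2.resize(im[v:v+100,u:u+132],(396,300))
cv2.imwrite('pics/c3.png',np.vstack([np.hstack([f(s,145,265),f(d,338,274)]),np.hstack([g(s,225,190),f(s,300,110)])]))
E
```

```text
(no output)
```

View pics/c3.png

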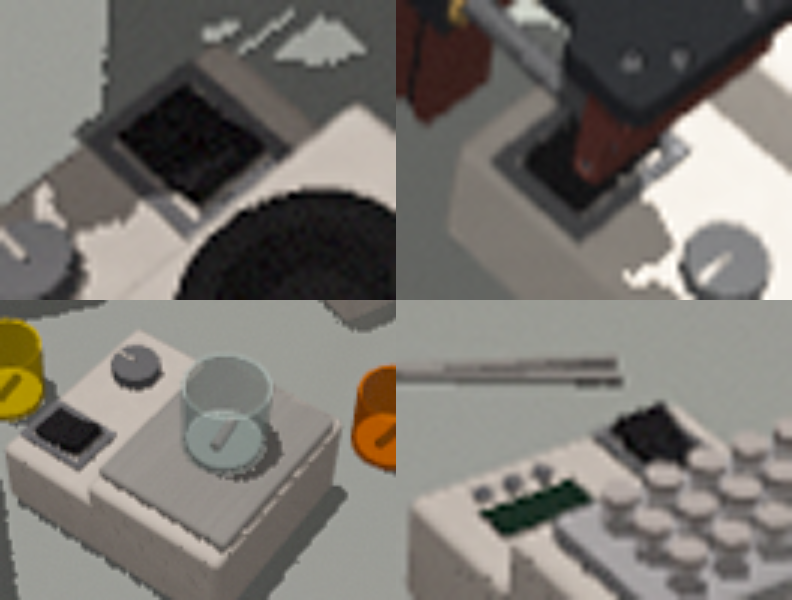

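The mixer rocker's front corner has dropped from about row 68 to row 85 in the crop, so it has flipped. The beaker and the heater look as they did at the start, and the arm is clear of everything.

```bash
python3 -c "
from workcell import close_job
print(close_job())"
```

```text
the job is handed in; nothing more can be done
None
```

The mixer and stirrer rockers were pressed over to OFF, the heater was left ON, the beaker was not touched, and the job is handed in; hand-in returned no verdict, so this rests on the camera views (the mixer's partly in shadow) and the firm-stop force readings.

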